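Spin the seedling carousel for a scan and park it at the mark

ROBOT

A 6-joint arm with a two-finger parallel gripper is mounted at the origin on the work surface. World frame = base frame: x ahead of the robot, y to its left, z up, the work surface at z = 0. Lengths are in m, angles in rad, forces in N, time in s.
With the tool pointing down it reaches from about 0.325 to 0.875 m from the base axis. Payload 4.4 kg.
Tool frame: the origin (TCP) lies at the very end of the fingers, on their centre line; the grasp point (between the pads) lies 19 mm behind it; x points along the fingers, z is the direction in which the jaws open and shut, and the axes are right-handed (so a half turn about x gives the same grasp; the last joint's range is limited). The gripper opens to 85 mm and grips with 20 to 120 N. Pads are 22 mm wide; open, the fingers measure 114 mm over their backs; the gripper's body (76 mm by 85 mm) begins 54 mm behind the grasp point. The pads swing forward as they close: fully open they stand 13 mm farther back than shut.
Start: joints at [-1.462, 0.207, 1.542, -0, 1.393, -0.15], TCP at [0.147, -0.556, 0.231] pointing down, gripper open.
Joint ranges: [-2.73, 2.73], [-0.86, 2.22], [0.23, 2.46], [-1.11, 4.25], [0.08, 2.63], [-2.82, 2.82]. Speed limits (rad/s): [2.79, 2.79, 3.14, 3.14, 3.14, 3.14].

INTERFACE

Orientations are given as a rotation vector (axis times angle).
In Python, from workcell import ctrl gives the robot as it stands.
- The arm moves only by the tool apply_moves, never from a script. Its argument "targets" is one flat list of numbers, 5 for each row, row after row: the opening, from -1 (shut) to 1 (fully open), so that 0 is half open, then the shift along the tool's x, y, z in units of 40 mm (1.0 is 40 mm), then the turn about the tool's x in units of 6 degrees (1.0 is 6 degrees). A call has 1 to 10 rows; each row is the pose to reach, as a shift and turn from the pose commanded when the call began, along the tool's axes at that moment; what a row does not reach only later rows make up. A row lasts 1/8 s, in which the tool goes at most 62.5 mm and 10.7 degrees, less where a joint would pass 70% of its speed; a pose out of reach is approached as far as the arm can. A call with a gripper value outside its range is refused whole. The fingers move at their own pace and stop on an object; "grip_force" is the grip in N (left out, the last holds). Time passes only in rows, so rows that repeat a pose let the fingers close. It gives the time, the measured TCP pose, the force and the opening at its end, in the units of the state.
- ctrl.get_state(): the state, without advancing time (a new reading comes with each control period).
- ctrl.grab_frame(name): name is "side" or "top" or "wrist"; returns a dict with "color" (384x512x3 uint8, red, green, blue), "depth" (384x512 float32, m along the optical axis (not along the pixel's ray), 0 where there is no reading), "fx", "fy", "cx", "cy" (pixels), "cam_to_world" (4x4, takes a point from camera to world coordinates); the wrist camera has in their place "tool_from_camera" (4x4, takes a point from camera to tool coordinates, whose origin is the TCP and whose axes are the tool frame's). Camera axes: x right, y down, z forward; pixel columns grow to the right and rows downward; lengths in m; the calibration is good to about 2 mm. A picture is of the moment at which its call begins: read the wrist's pose just before it.
- ctrl.sign_off(): hands the job in, once; it reports no verdict.
Trained networks look in the newest picture that a camera, given by its name, has taken for a name from the list of things; names that differ only in an ending like _2 or _b are one class to them, and where a whole thing is asked for, a point or a joint stands for the part that bears it (a point fixed in the world has none). Each returns a list of dicts, best first, with "p" (0 to 1); they miss things now and then, are a little off and sometimes report something else, mostly with a low value. They report only what shows in the picture. A call takes as long as a camera call.
- ctrl.look_for(camera, name): "position" ([x, y, z] in m, in world coordinates, good to about 4 mm: the middle of the surface that is visible of it).
- ctrl.cut_out(camera, name): "mask" (384x512 bool, what is visible of it).
The state is a dict: "clock": time; "joint_positions": joint angles; "joint_velocities": joint speeds; "effort": joint torques, N m; "tcp_pos": TCP position; "tool_rot": TCP orientation; "contact_force": force on the tool from outside, world axes, zero at the start; "moment": the same for the moment, N m; "opening": finger opening in m.
Only numpy, scipy, OpenCV 4.12 (cv2) and the standard library are available. Lean on these libraries where they do the work, as an engineer would, in place of code of your own. Each camera call takes 0.05 s, during which the arm holds its last target. There are 200 camera calls.

TASK

With the hand crank on top, bring the seedling carousel up to about 12 turns a minute, counter-clockwise seen from above, and keep the carousel itself (not the crank: its clutch slips) between 10 and 14 turns a minute for 8 seconds without a break, then bring it to a standstill with its steel pointer facing the fixed pointer on the stand (tips within 2 cm), let go of the crank and move clear. It must never exceed 17 turns a minute nor run backwards. Do not touch the carousel's disc, column, pots or brake pad, only the crank, and do not push or knock over the jar, the glass and the two loose pots nearby.

Things in the scene. Friction and masses are not known exactly. Their poses are not given: they have to be found in the camera images.
- stand: Seedling scanning stand, fixed: grey square bed plate 340 x 340 mm, 20 mm thick, on the table. Origin on the table under the one vertical axis round which the carousel and, above it, the crank turn; z up. A white camera head on a post, top at about 190 mm, stands on the bed near x +150, y +150 mm.
- knob_mid (a point): Middle of the black crank knob, 226 mm above the table: an upright cylinder 30 mm wide, z 198 to 254 mm, turning freely on its pin, 70 mm from the axis. It can be gripped from above and carried round without turning the gripper. The steel crank arm below it lies at z 186 to 200 mm (nut on the axis to 208 mm). May start at any angle.
- carousel (a joint): Angle of the carousel (not the crank), rad, growing without limit counter-clockwise seen from above; may start anywhere from -3.1 to 3.1. At 0 and every full turn its pointer faces the fixed pointer. 12 turns a minute = 1.257 rad/s. It lags the crank, runs about 0.3 to 1.2 rad/s slower, and coasts on for some tenths of a radian once the crank is held still; held still, it stays.
- axis (a point): Point on that vertical axis, 226 mm above the table. The carousel: green disc 260 mm wide, z 56 to 72 mm, column, six pots (tops 114 mm, labels to 176 mm); nominal 5.0 kg, 0.031 kg m2, 0.7 to 1.4 times that. A viscous clutch drives it with 0.040 N m per rad/s of speed difference (crank minus carousel, coaxial, same sense); the crank's own inertia is negligible.
- pointer (a point): tip of the carousel's steel pointer, a pointed lug 22 mm wide sticking out of the green disc's rim at the end of a flat steel strip on the disc; 150 mm from the axis, 64 mm above the table
- pad: Felt brake pad, loose block 28 x 28 x 18 mm lying on the disc in a fixed guide on the stand's -y side (top 90 mm), 115 mm from the axis; origin at the centre of its underside. Nominal 0.025 kg; it brakes the carousel with about 0.017 N m (0.25 to 2.2 times that from stand to stand), besides bearing drag of 0.004 N m plus 0.004 N m per rad/s. To be left alone.
- mark (a point): tip of the fixed steel pointer on the stand's bed, 155 mm from the axis along the stand's +x, 66 mm above the table
- amber_jar: bystander, loose: brown glass jar with black lid, 80 mm wide, 120 mm tall; origin at the centre of its underside. To be left alone.
- beaker: bystander, loose: clear drinking glass, 60 mm wide, 70 mm tall; origin at the centre of its underside. To be left alone.
- pot_a: bystander, loose: grey peat pot with a seedling and label, 44 mm wide, 42 mm tall (105 mm with label), standing on the stand's bed near x -140, y -140 mm; origin at the centre of its underside. To be left alone.
- pot_b: bystander, loose: grey peat pot with a seedling and label, 44 mm wide, 42 mm tall (105 mm with label), standing on the stand's bed near x +140, y -140 mm; origin at the centre of its underside. To be left alone.

How it is judged:
On the way, in this order (a step that is already met when the one before it is completed fails the run):
1. the carousel turns counter-clockwise at 10 to 14 turns a minute for 8 s without a break (velocity of joint carousel between 1.0472 and 1.46608 rad/s), for 8 s.
2. the carousel stands still with its pointer's tip within 22 mm of the fixed pointer's tip (horizontal distance between pointer and mark below 0.022 m and velocity of joint carousel between -0.05 and 0.05 rad/s), for 0.3 s.
At the end, for the whole second after the job is handed in: The carousel stands still (slower than 0.05 rad/s) with the tip of its pointer within 22 mm, seen from above, of the tip of the fixed pointer; the crank is released (all of step 2); the robot touches nothing.
It fails at once if the carousel exceeds 17 turns a minute (velocity of joint carousel above 1.78024 rad/s).
It fails at once if the carousel runs backwards (velocity of joint carousel below -0.12 rad/s).
It fails at once if the robot touches the carousel's disc, column, pots or brake pad (contact force between any of the fingers, the arm and carousel_c0 above 0.5 N or contact force between any of the fingers, the arm and carousel_c1 above 0.5 N or contact force between any of the fingers, the arm and carousel_c2 above 0.5 N or contact force between any of the fingers, the arm and carousel_c3 above 0.5 N or contact force between any of the fingers, the arm and carousel_c4 above 0.5 N or contact force between any of the fingers, the arm and carousel_c5 above 0.5 N or contact force between any of the fingers, the arm and carousel_c6 above 0.5 N or contact force between any of the fingers, the arm and carousel_c7 above 0.5 N or contact force between any of the fingers, the arm and carousel_c8 above 0.5 N or contact force between any of the fingers, the arm and carousel_c9 above 0.5 N or contact force between any of the fingers, the arm and pad above 0.5 N).
It fails at once if a bystander is pushed more than 40 mm or knocked over (distance of any of amber_jar, beaker, pot_a, pot_b from where it was at the start of the episode above 0.04 m or angle between any of amber_jar, beaker, pot_a, pot_b's own z axis and vertical above 0.5 rad).
It also fails if it takes over 64 s, if anything falls off the work surface, if the arm or the gripper's body presses on something with over 40 N, if the wrist force passes 120 N, or if a joint passes its speed limit or range.

## Working session

There is one attempt and no reset: what is moved stays moved. The work goes in short steps, Python scripts to look and compute and a tool call to move; the robot and the scene stay as the last step left them, time stands still between calls to the robot, and variables do not carry over. Pictures are saved under pics/ and viewed, about 8 in all and at most 12, crops included, and the job is handed in when it is done.

Besides the shell and the picture viewer there is one more tool, called after "Request:" as name(argument=value, ...), one argument or row to a line, values as JSON. apply_moves: Moves the arm, as the interface text tells. Its arguments: {"type":"object","properties":{"targets":{"type":"array","items":{"type":"number"}},"grip_force":{"type":"number"}},"required":["targets"]}

```bash
ls; mkdir -p pics; cat > h.py <<'E'
import numpy as np, cv2
from scipy.spatial.transform import Rotation as R
from workcell import ctrl
def w(f,u,v,z=None):
    d=f["depth"][int(v),int(u)] if z is None else z
    return (f["cam_to_world"]@np.array([(u-f["cx"])/f["fx"]*d,(v-f["cy"])/f["fy"]*d,d,1]))[:3]
def proj(f,p):
    q=np.linalg.inv(f["cam_to_world"])@np.append(p,1); return q[0]/q[2]*f["fx"]+f["cx"],q[1]/q[2]*f["fy"]+f["cy"]
E
python3 - <<'E'
from h import *
s=ctrl.get_state(); print(s["clock"],s["tcp_pos"],R.from_rotvec(s["tool_rot"]).as_matrix().round(3).tolist(),s["opening"])
ims=[]
for c in("top","side"):
    f=ctrl.grab_frame(c); ims.append(f["color"][:,:,::-1])
    for n in("knob_mid","pointer","mark","axis","stand","pad","pot_a","amber_jar","beaker"):
        print(c,n,[(np.round(d["position"],3).tolist(),round(d["p"],2)) for d in ctrl.look_for(c,n)[:2]])
cv2.imwrite("pics/a.png",cv2.resize(np.vstack(ims),None,fx=.78,fy=.78)); cv2.imwrite("pics/top.png",cv2.resize(ims[0],None,fx=1.5,fy=1.5)); cv2.imwrite("pics/side.png",ims[1])
print(ctrl.get_state()["clock"])
E
```

```text
pics
0.0 [ 0.14706022 -0.55508524  0.23008123] [[-0.0, 0.967, 0.256], [0.002, 0.256, -0.967], [-1.0, 0.0, -0.002]] 0.08545267605714406
top knob_mid [([0.568, 0.029, 0.252], 0.58)]
top pointer [([0.555, 0.09, 0.074], 0.86)]
top mark []
top axis [([0.552, 0.099, 0.074], 0.74)]
top stand [([0.556, 0.095, 0.07], 0.84)]
top pad []
top pot_a [([0.396, -0.003, 0.062], 0.8), ([0.66, -0.059, 0.065], 0.76)]
top amber_jar [([0.457, -0.406, 0.119], 0.92)]
top beaker [([0.559, -0.453, 0.036], 0.67)]
side knob_mid [([0.566, 0.041, 0.242], 0.74)]
side pointer [([0.548, 0.124, 0.074], 0.77), ([0.558, 0.134, 0.075], 0.28)]
side mark [([0.56, -0.434, 0.049], 0.61), ([0.557, 0.136, 0.078], 0.58)]
side axis [([0.556, 0.132, 0.067], 0.7)]
side stand [([0.452, -0.392, 0.089], 0.69), ([0.556, 0.136, 0.074], 0.55)]
side pad [([0.528, -0.008, 0.089], 0.64)]
side pot_a [([0.665, -0.053, 0.064], 0.79), ([0.391, 0.009, 0.062], 0.69)]
side amber_jar [([0.451, -0.392, 0.088], 0.71), ([0.666, -0.051, 0.063], 0.25)]
side beaker [([0.556, -0.433, 0.049], 0.85), ([0.451, -0.391, 0.089], 0.51)]
1.0
```

View image.

View pics/top.png

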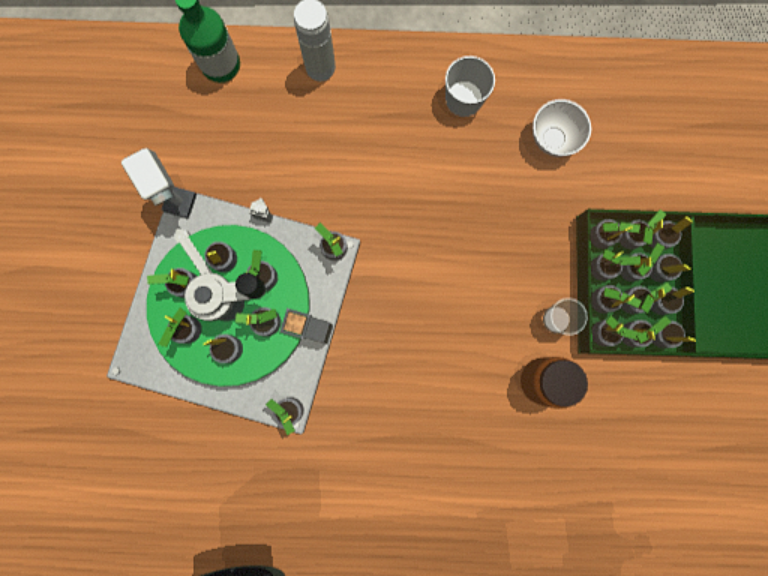

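View pics/side.png

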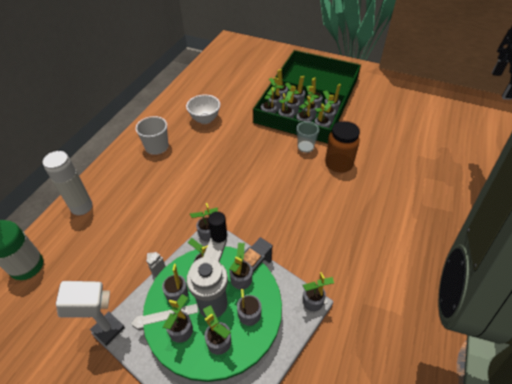

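The top view shows the stand with its axis near (203,294)/1.5 px. The knob is at (250,285), the carousel pointer at (182,236) and the fixed pointer at (260,208). Next I fit the geometry.

```bash
cat >> h.py <<'E'
def cloud(f):
    v,u=np.mgrid[:384,:512]; d=f["depth"]
    P=np.stack([(u-f["cx"])/f["fx"]*d,(v-f["cy"])/f["fy"]*d,d,np.ones_like(d)],-1)@f["cam_to_world"].T
    return P[...,:3],d>0
E
python3 - <<'E'
from h import *
from scipy.optimize import least_squares
f=ctrl.grab_frame("top"); np.savez("f0.npz",**f)
P,ok=cloud(f); hsv=cv2.cvtColor(f["color"],cv2.COLOR_RGB2HSV)
near=ok&(abs(P[...,0]-.55)<.25)&(abs(P[...,1]-.1)<.25)
g=near&(hsv[...,0]>50)&(hsv[...,0]<75)&(hsv[...,1]>150)&(abs(P[...,2]-.072)<.006)
q=P[g][:,:2]; print("disc",g.sum(),np.median(P[g][:,2]))
h=cv2.convexHull(q.astype(np.float32))[:,0]
r=least_squares(lambda p:np.hypot(*(h-p[:2]).T)-p[2],[.55,.1,.13],loss="soft_l1",f_scale=.002); print("circle",r.x)
# nut/crank hub
for nm,lo,hi in(("nut",.203,.213),("knobtop",.246,.262)):
    m=near&(P[...,2]>lo)&(P[...,2]<hi); print(nm,m.sum(),P[m].mean(0),P[m].min(0),P[m].max(0))
# bed outline
m=near&(abs(P[...,2]-.02)<.005)&(hsv[...,1]<60); b=cv2.minAreaRect(P[m][:,:2].astype(np.float32)); print("bed",b)
for (u,v) in((260,208),(265,213),(260,216)): print("mark",w(f,u/1.5,v/1.5))
m=near&(abs(P[...,2]-.066)<.012)&(hsv[...,1]<60)&(np.hypot(P[...,0]-r.x[0],P[...,1]-r.x[1])>.14)
for p in P[m]: print(p.round(3),round(np.degrees(np.arctan2(p[1]-r.x[1],p[0]-r.x[0])),1),round(np.hypot(*(p[:2]-r.x[:2])),3))
m=near&(abs(P[...,2]-.073)<.004)&(hsv[...,1]<60)
rr=np.hypot(P[...,0]-r.x[0],P[...,1]-r.x[1]);m&=(rr>.09)&(rr<.15)
a=np.arctan2(P[m][:,1]-r.x[1],P[m][:,0]-r.x[0]); print("strip",np.c_[np.degrees(a),rr[m]].round(3)[:40].tolist())
c=cv2.resize(f["color"][120:300,60:260,::-1],None,fx=3,fy=3); cv2.imwrite("pics/b.png",c)
E
```

```text
disc 4347 0.07178765105130247
circle [0.55919749 0.10141789 0.12801696]
nut 121 [0.55929849 0.09275451 0.20730342] [0.54455899 0.01763315 0.20309732] [0.57619185 0.11712649 0.21153912]
knobtop 183 [0.56908697 0.03161554 0.25275731] [0.55555985 0.01770096 0.24613586] [0.58348609 0.04579876 0.25596161]
bed ((0.5591541528701782, 0.10169200599193573), (0.339711993932724, 0.3391416668891907), 75.71703338623047)
mark [0.71728189 0.0580674  0.0702193 ]
mark [0.70957677 0.04977312 0.06873115]
mark [0.70742464 0.06029513 0.05595711]
[0.74  0.2   0.076] 28.6 0.206
[0.74  0.2   0.069] 28.6 0.206
[0.736 0.199 0.072] 28.8 0.202
[0.739 0.199 0.065] 28.5 0.204
[0.735 0.2   0.07 ] 29.2 0.201
[0.736 0.198 0.066] 28.8 0.201
[0.739 0.2   0.055] 28.7 0.205
[0.732 0.2   0.069] 29.6 0.199
[0.734 0.199 0.064] 29.2 0.2
[0.736 0.199 0.058] 28.9 0.201
[0.729 0.2   0.073] 30.3 0.196
[0.731 0.201 0.066] 30.0 0.198
[0.732 0.2   0.061] 29.6 0.199
[0.733 0.057 0.073] -14.4 0.18
[0.727 0.206 0.07 ] 32.0 0.198
[0.728 0.205 0.067] 31.5 0.198
[0.727 0.202 0.069] 30.8 0.196
[0.729 0.202 0.062] 30.5 0.197
[0.73  0.201 0
[... 9837 characters left out ...]
0.059] -149.0 0.218
strip [[36.757, 0.147], [36.095, 0.146], [35.386, 0.145], [34.52, 0.143], [38.163, 0.147], [37.412, 0.145], [36.659, 0.144], [35.024, 0.141], [34.265, 0.14], [33.319, 0.138], [32.392, 0.137], [38.033, 0.144], [37.199, 0.142], [36.359, 0.14], [33.601, 0.135], [32.997, 0.135], [37.659, 0.139], [36.954, 0.139], [35.964, 0.136], [35.312, 0.136], [33.479, 0.133], [32.624, 0.132], [39.914, 0.141], [38.956, 0.138], [38.264, 0.138], [37.524, 0.137], [36.731, 0.135], [35.84, 0.134], [34.685, 0.131], [34.03, 0.131], [33.048, 0.129], [40.441, 0.138], [39.758, 0.138], [38.825, 0.135], [37.979, 0.134], [37.147, 0.132], [36.382, 0.132], [35.59, 0.131], [34.368, 0.128], [33.569, 0.127]]
```

View pics/b.png

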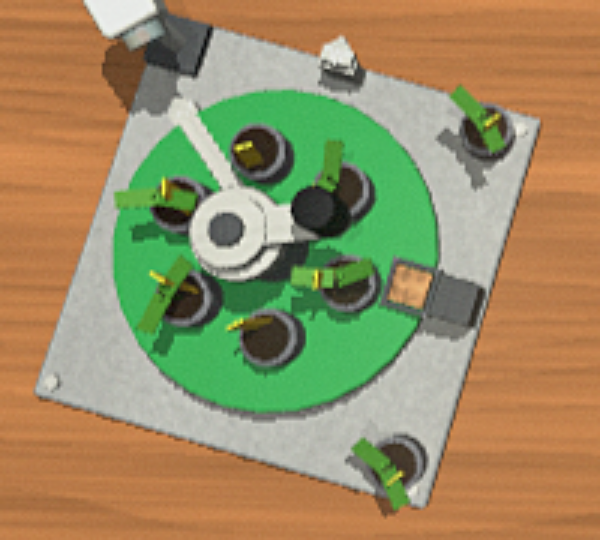

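The fit gives these values, and the sizes and radii match the sheet:

| Quantity | Value |
|---|---|
| Axis | (0.559, 0.1016) |
| Stand yaw | -14.3° |
| Knob | (0.569, 0.0315), radius 70.7 mm |
| Carousel pointer | about 36.5°, so the carousel joint is about 0.89 rad |

Now I go above the knob.

Request:
apply_moves(
  targets=[1, -0.9, 0.8, -0.7, 0, 1, -1.75, 2, -1.6, 0, 1, -1.75, 13.95, -11.5, 0, 1, -1.75, 13.95, -11.5, 0, 1, -1.75, 13.95, -11.5, 0, 1, -1.75, 13.95, -11.5, 0, 1, -1.75, 13.95, -11.5, 0, 1, -1.75, 13.95, -11.5, 0, 1, -1.75, 13.95, -11.5, 0, 1, -1.75, 13.95, -11.5, 0],
  grip_force=30,
)

```text
clock: 2.3
tcp_pos: [0.4964, -0.0693, 0.301]
tool_rot: [1.016, 1.319, -1.016]
contact_force: [1.6, -0.5, 0.9]
opening: 0.0849
```

Request:
apply_moves(
  targets=[1, 0, 1.3, -1.1, 0, 1, 0, 2, -1.7, 0, 1, 0, 2, -1.7, 0, 1, 0, 2, -1.7, 0],
)

```text
clock: 2.8
tcp_pos: [0.5549, 0.0147, 0.3004]
tool_rot: [1.016, 1.321, -1.017]
contact_force: [0.5, -0.9, 0.5]
opening: 0.085
```

```bash
cat >> h.py <<'E'
AX=np.array([.5592,.1016]); YAW=np.radians(-14.3)
def move_to(p):
    s=ctrl.get_state(); M=R.from_rotvec(s["tool_rot"]).as_matrix()
    return s["clock"],s["tcp_pos"].round(4),(M.T@(np.array(p)-s["tcp_pos"])/.04).round(2),M.round(3).tolist()
def car(cams=("top","side")):
    "carousel angle mod 2pi from the strip"
    best=(0,None,None)
    for c in cams:
        t=ctrl.get_state()["clock"]; f=ctrl.grab_frame(c); P,ok=cloud(f); hsv=cv2.cvtColor(f["color"],cv2.COLOR_RGB2HSV)
        d=P[...,:2]-AX; r=np.hypot(d[...,0],d[...,1]); a=np.arctan2(d[...,1],d[...,0])
        m=ok&(r>.10)&(r<.147)&(abs(P[...,2]-.071)<.006)&(hsv[...,1]<70)&(hsv[...,2]>110)&~((r>.093)&(abs(np.angle(np.exp(1j*(a-YAW+np.pi/2))))<.22))
        z=np.exp(1j*(a[m]-YAW)); n=m.sum()
        if n:
            z0=np.median(z.real)+1j*np.median(z.imag); e=np.angle(z/z0); k=abs(e)<.25
            th=np.angle(z[k].mean()); print("  ",c,"t%.3f"%t,"th %.3f"%th,"n",k.sum(),"of",n,"sd %.3f"%e[k].std())
    return
E
python3 - <<'E'
from h import *
print(move_to([.5691,.0315,.214])); car()
E
```

```text
(2.8, array([0.5549, 0.0147, 0.3004]), array([ 2.16,  0.45, -0.32]), [[-0.001, 0.967, 0.256], [-0.001, 0.256, -0.967], [-1.0, -0.001, 0.0]])
   top t2.800 th 2.390 n 10 of 11 sd 0.137
   side t2.850 th 0.893 n 274 of 327 sd 0.055
```

Request:
apply_moves(
  targets=[1, 0, 0.45, -0.32, 0, 1, 1.1, 0.45, -0.32, 0, 1, 2.15, 0.45, -0.32, 0, 1, 2.15, 0.45, -0.32, 0, -1, 2.15, 0.45, -0.32, 0, -1, 2.15, 0.45, -0.32, 0, -1, 2.15, 0.45, -0.32, 0, -1, 2.15, 0.45, -0.32, 0, -1, 2.15, 0.45, -0.32, 0],
)

```text
clock: 4.03
tcp_pos: [0.5706, 0.0335, 0.2171]
tool_rot: [1.019, 1.319, -1.012]
contact_force: [-1.5, 4.6, 6.8]
opening: 0.0294
```

```bash
python3 - <<'E'
from h import *
s=ctrl.get_state(); print(move_to([.5691,.0315,.214])[:3],s["opening"],s["contact_force"].round(2),s["moment"].round(3)); car()
f=ctrl.grab_frame("side"); cv2.imwrite("pics/c.png",f["color"][:,:,::-1])
E
```

```text
(4.025, array([0.5706, 0.0335, 0.2171]), array([ 0.08, -0.05,  0.04])) 0.02942594252248388 [-1.55  4.58  6.85] [0.742 0.122 0.036]
   top t4.025 th 2.365 n 9 of 13 sd 0.119
   side t4.075 th 0.896 n 280 of 331 sd 0.056
```

View pics/c.png

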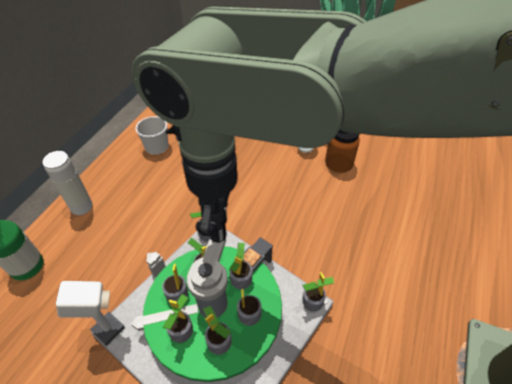

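The grip on the knob is good: opening 29.4 mm, with the side view showing the fingers around it. The side camera reads the carousel strip reliably at 0.896 rad. I'll write a planner that tracks the commanded crank pose, plus a fit of the carousel model.

```bash
cat > p.py <<'E'
import json,os,sys
from h import *
from scipy.optimize import least_squares
J="log.json"
L=json.load(open(J)) if os.path.exists(J) else dict(C=[.569,.0317],phi=float(np.radians(-82)),segs=[],obs=[])
Y=np.array([.967,.256]); Z=np.array([.256,-.967]); RAD=.0695; CEN=np.array([.5597,.1024])
def save(): json.dump(L,open(J,"w"))
def plan(dphis,grip=-1):
    t=ctrl.get_state()["clock"]; C=np.array(L["C"]); out=[]; phi=L["phi"]
    for d in dphis:
        phi+=d; p=CEN+RAD*np.array([np.cos(phi),np.sin(phi)])-C
        y,z=round(float(p@Y)/.04,2),round(float(p@Z)/.04,2); out+=[grip,0,y,z,0]
    L["C"]=(C+.04*(y*Y+z*Z)).tolist(); L["phi"]=phi; L["segs"].append([t,list(dphis)]); save()
    print("t",t,"phi end %.2f"%phi); print(out)
def observe():
    t=ctrl.get_state()["clock"]; f=ctrl.grab_frame("side"); P,ok=cloud(f); hsv=cv2.cvtColor(f["color"],cv2.COLOR_RGB2HSV)
    d=P[...,:2]-AX; r=np.hypot(d[...,0],d[...,1]); a=np.arctan2(d[...,1],d[...,0])-YAW
    m=ok&(r>.10)&(r<.147)&(abs(P[...,2]-.071)<.006)&(hsv[...,1]<70)&(hsv[...,2]>110)&~(abs(np.angle(np.exp(1j*(a+np.pi/2))))<.22)
    z=np.exp(1j*a[m]); H,e=np.histogram(np.angle(z),72,(-np.pi,np.pi)); S=H+np.roll(H,1)+np.roll(H,-1); k0=S.argmax()
    e=np.angle(z*np.exp(-1j*(e[k0]+np.pi/72))); k=abs(e)<.2; th=float(np.angle(z[k].mean())); n=int(k.sum())
    s=ctrl.get_state(); print("obs t%.3f th %.3f n %d of %d"%(t,th,n,m.sum()),"F",s["contact_force"].round(1),"z %.4f"%s["tcp_pos"][2],"r",np.hypot(*(s["tcp_pos"][:2]-AX)).round(4))
    if n>60: L["obs"].append([t,th]); save()
def sim(p,tend,extra=(),dt=.005):
    I,tau=p; segs=L["segs"]+list(extra); T=np.arange(L["obs"][0][0],tend+dt/2,dt); tk=[0];fk=[0];ph=0
    for t0,ds in segs:
        tk.append(t0);fk.append(ph)
        for i,d in enumerate(ds): ph+=d; tk.append(t0+.125*(i+1)); fk.append(ph)
    F=np.interp(T-.04,tk,fk); Om=np.gradient(F,dt); w=0; th=L["obs"][0][1]; W=[];TH=[]
    for o in Om:
        q=.04*(o-w)-.004*w; q=(q-tau) if w>1e-6 or q>tau else -w*I/dt
        w=max(0,w+q/I*dt); th+=w*dt; W.append(w);TH.append(th)
    return T,np.array(W),np.array(TH)
def fit():
    to=np.array([o[0] for o in L["obs"]]); ao=np.array([o[1] for o in L["obs"]])
    def res(p):
        T,W,TH=sim(p,to[-1]); e=np.angle(np.exp(1j*(np.interp(to,T,TH)-ao)))
        return np.r_[e/.03,(p[0]-.031)/.009,(p[1]-.021)/.012]
    best=min((least_squares(res,[i,t],diff_step=.02,bounds=([.018,.005],[.05,.05])) for i in(.025,.035) for t in(.01,.02,.035)),key=lambda r:r.cost)
    p=best.x; T,W,TH=sim(p,to[-1]); print("I %.4f tau %.4f cost %.2f"%(*p,best.cost),"now w %.3f th %.3f"%(W[-1],TH[-1]),"ss crank/row for 1.257: %.3f"%(.125*(.044*1.257+p[1])/.04),"res",(res(p)[:-2]*.03).round(3)[-5:])
    return p
E
python3 - <<'E'
from p import *
observe(); plan([.06,.12,.18]+[.24]*7)
E
```

```text
obs t4.175 th 0.899 n 272 of 329 F [-1.5  4.8  5.6] z 0.2170 r 0.0691
t 4.225 phi end 0.61
[-1, 0, 0.12, -0.03, 0, -1, 0, 0.33, -0.03, 0, -1, 0, 0.64, -0.08, 0, -1, 0, 1.03, -0.23, 0, -1, 0, 1.37, -0.46, 0, -1, 0, 1.65, -0.77, 0, -1, 0, 1.85, -1.14, 0, -1, 0, 1.95, -1.54, 0, -1, 0, 1.96, -1.96, 0, -1, 0, 1.86, -2.36, 0]
```

Request:
apply_moves(
  targets=[-1, 0, 0.12, -0.03, 0, -1, 0, 0.33, -0.03, 0, -1, 0, 0.64, -0.08, 0, -1, 0, 1.03, -0.23, 0, -1, 0, 1.37, -0.46, 0, -1, 0, 1.65, -0.77, 0, -1, 0, 1.85, -1.14, 0, -1, 0, 1.95, -1.54, 0, -1, 0, 1.96, -1.96, 0, -1, 0, 1.86, -2.36, 0],
)

```text
clock: 5.48
tcp_pos: [0.617, 0.1415, 0.217]
tool_rot: [1.015, 1.318, -1.018]
contact_force: [-5.8, -4.4, 8.3]
opening: 0.0291
```

```bash
python3 - <<'E'
from p import *
observe(); print(move_to([*L["C"],.217])[:3]); fit(); plan([.24]*10)
E
```

```text
obs t5.475 th 1.450 n 325 of 383 F [-6.  -1.7  8. ] z 0.2170 r 0.0702
(5.525, array([0.6156, 0.1433, 0.217 ]), array([0.  , 0.02, 0.04]))
I 0.0312 tau 0.0213 cost 0.00 now w 0.932 th 1.450 ss crank/row for 1.257: 0.240 res [0. 0.]
t 5.525 phi end 3.01
[-1, 0, -0.19, -0.37, 0, -1, 0, -0.46, -0.69, 0, -1, 0, -0.8, -0.93, 0, -1, 0, -1.19, -1.09, 0, -1, 0, -1.6, -1.14, 0, -1, 0, -2.01, -1.1, 0, -1, 0, -2.4, -0.97, 0, -1, 0, -2.75, -0.74, 0, -1, 0, -3.04, -0.43, 0, -1, 0, -3.24, -0.07, 0]
```

Request:
apply_moves(
  targets=[-1, 0, -0.19, -0.37, 0, -1, 0, -0.46, -0.69, 0, -1, 0, -0.8, -0.93, 0, -1, 0, -1.19, -1.09, 0, -1, 0, -1.6, -1.14, 0, -1, 0, -2.01, -1.1, 0, -1, 0, -2.4, -0.97, 0, -1, 0, -2.75, -0.74, 0, -1, 0, -3.04, -0.43, 0, -1, 0, -3.24, -0.07, 0],
)

```text
clock: 6.78
tcp_pos: [0.4894, 0.1127, 0.217]
tool_rot: [1.016, 1.324, -1.016]
contact_force: [-6.9, 0.6, 11.2]
opening: 0.0289
```

```bash
python3 - <<'E'
from p import *
observe(); fit(); plan([.24]*10)
E
```

```text
obs t6.775 th 2.586 n 327 of 385 F [-10.5  -0.8  13.7] z 0.2170 r 0.0706
I 0.0211 tau 0.0322 cost 1.42 now w 0.990 th 2.596 ss crank/row for 1.257: 0.274 res [ 0.    -0.024  0.01 ]
t 6.825 phi end 5.41
[-1, 0, -0.11, 0.4, 0, -1, 0, -0.12, 0.82, 0, -1, 0, -0.04, 1.22, 0, -1, 0, 0.14, 1.6, 0, -1, 0, 0.41, 1.92, 0, -1, 0, 0.74, 2.17, 0, -1, 0, 1.12, 2.33, 0, -1, 0, 1.53, 2.4, 0, -1, 0, 1.95, 2.37, 0, -1, 0, 2.35, 2.24, 0]
```

Request:
apply_moves(
  targets=[-1, 0, -0.11, 0.4, 0, -1, 0, -0.12, 0.82, 0, -1, 0, -0.04, 1.22, 0, -1, 0, 0.14, 1.6, 0, -1, 0, 0.41, 1.92, 0, -1, 0, 0.74, 2.17, 0, -1, 0, 1.12, 2.33, 0, -1, 0, 1.53, 2.4, 0, -1, 0, 1.95, 2.37, 0, -1, 0, 2.35, 2.24, 0],
)

```text
clock: 8.07
tcp_pos: [0.6057, 0.0505, 0.217]
tool_rot: [1.019, 1.321, -1.014]
contact_force: [-5.2, 4.4, 9.3]
opening: 0.029
```

```bash
python3 - <<'E'
from p import *
observe(); fit(); plan([.27]*10)
E
```

```text
obs t8.075 th -2.331 n 222 of 308 F [-2.5  4.5  6.9] z 0.2170 r 0.069
I 0.0270 tau 0.0287 cost 2.24 now w 1.069 th 3.941 ss crank/row for 1.257: 0.262 res [ 0.    -0.047  0.035 -0.011]
t 8.125 phi end 8.11
[-1, 0, 0.39, -0.26, 0, -1, 0, 0.7, -0.61, 0, -1, 0, 0.91, -1.03, 0, -1, 0, 0.99, -1.49, 0, -1, 0, 0.95, -1.95, 0, -1, 0, 0.79, -2.39, 0, -1, 0, 0.52, -2.77, 0, -1, 0, 0.16, -3.07, 0, -1, 0, -0.27, -3.25, 0, -1, 0, -0.74, -3.32, 0]
```

Request:
apply_moves(
  targets=[-1, 0, 0.39, -0.26, 0, -1, 0, 0.7, -0.61, 0, -1, 0, 0.91, -1.03, 0, -1, 0, 0.99, -1.49, 0, -1, 0, 0.95, -1.95, 0, -1, 0, 0.79, -2.39, 0, -1, 0, 0.52, -2.77, 0, -1, 0, 0.16, -3.07, 0, -1, 0, -0.27, -3.25, 0, -1, 0, -0.74, -3.32, 0],
)

```text
clock: 9.38
tcp_pos: [0.5434, 0.1709, 0.2171]
tool_rot: [1.019, 1.317, -1.012]
contact_force: [1.1, 0.2, 5.8]
opening: 0.0292
```

```bash
python3 - <<'E'
from p import *
observe(); fit(); plan([.262]*10)
E
```

```text
obs t9.375 th -0.896 n 136 of 192 F [-4.   1.5  8.1] z 0.2171 r 0.0711
I 0.0258 tau 0.0293 cost 2.41 now w 1.250 th 5.396 ss crank/row for 1.257: 0.264 res [ 0.    -0.041  0.036 -0.025  0.009]
t 9.425 phi end 10.73
[-1, 0, -0.45, 0.06, 0, -1, 0, -0.87, 0.24, 0, -1, 0, -1.23, 0.51, 0, -1, 0, -1.5, 0.87, 0, -1, 0, -1.68, 1.29, 0, -1, 0, -1.74, 1.74, 0, -1, 0, -1.68, 2.19, 0, -1, 0, -1.51, 2.61, 0, -1, 0, -1.23, 2.97, 0, -1, 0, -0.87, 3.25, 0]
```

Request:
apply_moves(
  targets=[-1, 0, -0.45, 0.06, 0, -1, 0, -0.87, 0.24, 0, -1, 0, -1.23, 0.51, 0, -1, 0, -1.5, 0.87, 0, -1, 0, -1.68, 1.29, 0, -1, 0, -1.74, 1.74, 0, -1, 0, -1.68, 2.19, 0, -1, 0, -1.51, 2.61, 0, -1, 0, -1.23, 2.97, 0, -1, 0, -0.87, 3.25, 0],
)

```text
clock: 10.68
tcp_pos: [0.5435, 0.0341, 0.2171]
tool_rot: [1.018, 1.316, -1.016]
contact_force: [-0.1, 2.4, 5.5]
opening: 0.0294
```

```bash
sed -i 's/def plan(dphis,grip=-1):/def plan(dphis,grip=-1,dt0=0):/; s/t=ctrl.get_state()\["clock"\]; C=/t=ctrl.get_state()["clock"]+dt0; C=/' p.py; python3 - <<'E'
from p import *
observe(); fit(); plan([.264]*10); plan([.264]*10,dt0=1.25)
E
```

```text
obs t10.675 th 0.629 n 247 of 301 F [ 2.4 -1.9  4.6] z 0.2171 r 0.0692
I 0.0253 tau 0.0295 cost 2.47 now w 1.217 th 6.918 ss crank/row for 1.257: 0.265 res [-0.037  0.038 -0.027  0.001  0.006]
t 10.725 phi end 13.37
[-1, 0, 0.42, 0.17, 0, -1, 0, 0.87, 0.23, 0, -1, 0, 1.33, 0.17, 0, -1, 0, 1.75, -0.01, 0, -1, 0, 2.11, -0.29, 0, -1, 0, 2.38, -0.66, 0, -1, 0, 2.55, -1.08, 0, -1, 0, 2.61, -1.54, 0, -1, 0, 2.54, -1.99, 0, -1, 0, 2.36, -2.41, 0]
t 11.975 phi end 16.01
[-1, 0, -0.29, -0.35, 0, -1, 0, -0.66, -0.62, 0, -1, 0, -1.09, -0.79, 0, -1, 0, -1.54, -0.83, 0, -1, 0, -2.0, -0.76, 0, -1, 0, -2.41, -0.57, 0, -1, 0, -2.77, -0.28, 0, -1, 0, -3.03, 0.09, 0, -1, 0, -3.19, 0.52, 0, -1, 0, -3.23, 0.98, 0]
```

Request:
apply_moves(
  targets=[-1, 0, 0.42, 0.17, 0, -1, 0, 0.87, 0.23, 0, -1, 0, 1.33, 0.17, 0, -1, 0, 1.75, -0.01, 0, -1, 0, 2.11, -0.29, 0, -1, 0, 2.38, -0.66, 0, -1, 0, 2.55, -1.08, 0, -1, 0, 2.61, -1.54, 0, -1, 0, 2.54, -1.99, 0, -1, 0, 2.36, -2.41, 0],
)

```text
clock: 11.98
tcp_pos: [0.6084, 0.1521, 0.217]
tool_rot: [1.014, 1.318, -1.018]
contact_force: [-4.6, -4.5, 9.1]
opening: 0.0293
```

Request:
apply_moves(
  targets=[-1, 0, -0.29, -0.35, 0, -1, 0, -0.66, -0.62, 0, -1, 0, -1.09, -0.79, 0, -1, 0, -1.54, -0.83, 0, -1, 0, -2.0, -0.76, 0, -1, 0, -2.41, -0.57, 0, -1, 0, -2.77, -0.28, 0, -1, 0, -3.03, 0.09, 0, -1, 0, -3.19, 0.52, 0, -1, 0, -3.23, 0.98, 0],
)

```text
clock: 13.22
tcp_pos: [0.4919, 0.0813, 0.217]
tool_rot: [1.014, 1.322, -1.018]
contact_force: [-6.9, -1.1, 11.3]
opening: 0.0291
```

```bash
python3 - <<'E'
from p import *
observe(); fit(); plan([.264]*10); plan([.264]*10,dt0=1.25)
E
```

```text
obs t13.225 th -2.646 n 248 of 326 F [-7.8 -6.2 12.4] z 0.2170 r 0.0701
I 0.0237 tau 0.0300 cost 3.20 now w 1.236 th 9.939 ss crank/row for 1.257: 0.267 res [ 0.05  -0.028 -0.009 -0.018  0.019]
t 13.275 phi end 18.65
[-1, 0, 0.08, 0.45, 0, -1, 0, 0.28, 0.86, 0, -1, 0, 0.57, 1.21, 0, -1, 0, 0.95, 1.47, 0, -1, 0, 1.38, 1.62, 0, -1, 0, 1.83, 1.66, 0, -1, 0, 2.28, 1.57, 0, -1, 0, 2.7, 1.37, 0, -1, 0, 3.04, 1.07, 0, -1, 0, 3.3, 0.69, 0]
t 14.525 phi end 21.29
[-1, 0, 0.14, -0.43, 0, -1, 0, 0.17, -0.89, 0, -1, 0, 0.08, -1.34, 0, -1, 0, -0.13, -1.74, 0, -1, 0, -0.43, -2.09, 0, -1, 0, -0.81, -2.34, 0, -1, 0, -1.25, -2.48, 0, -1, 0, -1.71, -2.5, 0, -1, 0, -2.15, -2.4, 0, -1, 0, -2.56, -2.19, 0]
```

Request:
apply_moves(
  targets=[-1, 0, 0.08, 0.45, 0, -1, 0, 0.28, 0.86, 0, -1, 0, 0.57, 1.21, 0, -1, 0, 0.95, 1.47, 0, -1, 0, 1.38, 1.62, 0, -1, 0, 1.83, 1.66, 0, -1, 0, 2.28, 1.57, 0, -1, 0, 2.7, 1.37, 0, -1, 0, 3.04, 1.07, 0, -1, 0, 3.3, 0.69, 0],
)

```text
clock: 14.52
tcp_pos: [0.6277, 0.09, 0.217]
tool_rot: [1.016, 1.322, -1.017]
contact_force: [-9.0, 0.8, 10.9]
opening: 0.029
```

Request:
apply_moves(
  targets=[-1, 0, 0.14, -0.43, 0, -1, 0, 0.17, -0.89, 0, -1, 0, 0.08, -1.34, 0, -1, 0, -0.13, -1.74, 0, -1, 0, -0.43, -2.09, 0, -1, 0, -0.81, -2.34, 0, -1, 0, -1.25, -2.48, 0, -1, 0, -1.71, -2.5, 0, -1, 0, -2.15, -2.4, 0, -1, 0, -2.56, -2.19, 0],
)

```text
clock: 15.78
tcp_pos: [0.5065, 0.1493, 0.217]
tool_rot: [1.019, 1.322, -1.012]
contact_force: [-2.2, 3.2, 8.7]
opening: 0.0291
```

```bash
python3 - <<'E'
from p import *
print(move_to([*L["C"],.217])[:3])
for k in range(5): plan([.266]*10,dt0=1.25*k)
E
```

```text
(15.775, array([0.5065, 0.1493, 0.217 ]), array([ 0.  , -0.01,  0.05]))
t 15.775 phi end 23.95
[-1, 0, -0.34, 0.31, 0, -1, 0, -0.58, 0.7, 0, -1, 0, -0.72, 1.14, 0, -1, 0, -0.73, 1.6, 0, -1, 0, -0.62, 2.05, 0, -1, 0, -0.4, 2.45, 0, -1, 0, -0.08, 2.79, 0, -1, 0, 0.32, 3.02, 0, -1, 0, 0.76, 3.14, 0, -1, 0, 1.22, 3.15, 0]
t 17.025 phi end 26.61
[-1, 0, 0.44, -0.12, 0, -1, 0, 0.84, -0.36, 0, -1, 0, 1.17, -0.68, 0, -1, 0, 1.39, -1.09, 0, -1, 0, 1.5, -1.53, 0, -1, 0, 1.5, -1.99, 0, -1, 0, 1.36, -2.44, 0, -1, 0, 1.12, -2.83, 0, -1, 0, 0.79, -3.14, 0, -1, 0, 0.38, -3.36, 0]
t 18.275 phi end 29.27
[-1, 0, -0.45, -0.1, 0, -1, 0, -0.91, -0.08, 0, -1, 0, -1.35, 0.06, 0, -1, 0, -1.74, 0.32, 0, -1, 0, -2.04, 0.66, 0, -1, 0, -2.25, 1.07, 0, -1, 0, -2.34, 1.53, 0, -1, 0, -2.3, 1.99, 0, -1, 0, -2.15, 2.42, 0, -1, 0, -1.89, 2.8, 0]
t 19.525 phi end 31.93
[-1, 0, 0.35, 0.3, 0, -1, 0, 0.77, 0.49, 0, -1, 0, 1.22, 0.57, 0, -1, 0, 1.68, 0.52, 0, -1, 0, 2.11, 0.36, 0, -1, 0, 2.49, 0.09, 0, -1, 0, 2.78, -0.27, 0, -1, 0, 2.96, -0.69, 0, -1, 0, 3.03, -1.15, 0, -1, 0, 2.97, -1.61, 0]
t 20.775 phi end 34.59
[-1, 0, -0.18, -0.42, 0, -1, 0, -0.46, -0.79, 0, -1, 0, -0.82, -1.07, 0, -1, 0, -1.25, -1.24, 0, -1, 0, -1.71, -1.3, 0, -1, 0, -2.16, -1.23, 0, -1, 0, -2.59, -1.04, 0, -1, 0, -2.94, -0.75, 0, -1, 0, -3.21, -0.38, 0, -1, 0, -3.38, 0.05, 0]
```

Request:
apply_moves(
  targets=[-1, 0, -0.34, 0.31, 0, -1, 0, -0.58, 0.7, 0, -1, 0, -0.72, 1.14, 0, -1, 0, -0.73, 1.6, 0, -1, 0, -0.62, 2.05, 0, -1, 0, -0.4, 2.45, 0, -1, 0, -0.08, 2.79, 0, -1, 0, 0.32, 3.02, 0, -1, 0, 0.76, 3.14, 0, -1, 0, 1.22, 3.15, 0],
)

```text
clock: 17.02
tcp_pos: [0.5877, 0.0387, 0.217]
tool_rot: [1.019, 1.319, -1.014]
contact_force: [-2.1, 5.6, 9.9]
opening: 0.0295
```

Request:
apply_moves(
  targets=[-1, 0, 0.44, -0.12, 0, -1, 0, 0.84, -0.36, 0, -1, 0, 1.17, -0.68, 0, -1, 0, 1.39, -1.09, 0, -1, 0, 1.5, -1.53, 0, -1, 0, 1.5, -1.99, 0, -1, 0, 1.36, -2.44, 0, -1, 0, 1.12, -2.83, 0, -1, 0, 0.79, -3.14, 0, -1, 0, 0.38, -3.36, 0],
)

```text
clock: 18.27
tcp_pos: [0.5677, 0.172, 0.2171]
tool_rot: [1.018, 1.316, -1.013]
contact_force: [-0.1, -2.3, 5.7]
opening: 0.0291
```

Request:
apply_moves(
  targets=[-1, 0, -0.45, -0.1, 0, -1, 0, -0.91, -0.08, 0, -1, 0, -1.35, 0.06, 0, -1, 0, -1.74, 0.32, 0, -1, 0, -2.04, 0.66, 0, -1, 0, -2.25, 1.07, 0, -1, 0, -2.34, 1.53, 0, -1, 0, -2.3, 1.99, 0, -1, 0, -2.15, 2.42, 0, -1, 0, -1.89, 2.8, 0],
)

```text
clock: 19.52
tcp_pos: [0.5227, 0.0424, 0.2171]
tool_rot: [1.015, 1.317, -1.017]
contact_force: [-0.3, -1.0, 7.5]
opening: 0.0297
```

Request:
apply_moves(
  targets=[-1, 0, 0.35, 0.3, 0, -1, 0, 0.77, 0.49, 0, -1, 0, 1.22, 0.57, 0, -1, 0, 1.68, 0.52, 0, -1, 0, 2.11, 0.36, 0, -1, 0, 2.49, 0.09, 0, -1, 0, 2.78, -0.27, 0, -1, 0, 2.96, -0.69, 0, -1, 0, 3.03, -1.15, 0, -1, 0, 2.97, -1.61, 0],
)

```text
clock: 20.78
tcp_pos: [0.62, 0.1366, 0.217]
tool_rot: [1.014, 1.319, -1.018]
contact_force: [-6.7, -4.0, 9.5]
opening: 0.0297
```

Request:
apply_moves(
  targets=[-1, 0, -0.18, -0.42, 0, -1, 0, -0.46, -0.79, 0, -1, 0, -0.82, -1.07, 0, -1, 0, -1.25, -1.24, 0, -1, 0, -1.71, -1.3, 0, -1, 0, -2.16, -1.23, 0, -1, 0, -2.59, -1.04, 0, -1, 0, -2.94, -0.75, 0, -1, 0, -3.21, -0.38, 0, -1, 0, -3.38, 0.05, 0],
)

```text
clock: 22.02
tcp_pos: [0.4886, 0.1009, 0.217]
tool_rot: [1.015, 1.323, -1.016]
contact_force: [-5.8, -0.1, 10.3]
opening: 0.0294
```

```bash
python3 - <<'E'
from p import *
observe(); p=fit()
o=L["obs"]; print(o[-2:])
T,W,TH=sim(p,o[-1][0]); k=T>13.3; print("w range",W[k].min(),W[k].max())
E
```

```text
obs t22.025 th 1.996 n 297 of 369 F [-9.4 -3.1 13.5] z 0.2170 r 0.0704
I 0.0241 tau 0.0299 cost 3.24 now w 1.254 th 20.842 ss crank/row for 1.257: 0.266 res [-0.029 -0.009 -0.016  0.025 -0.003]
[[13.225, -2.646050651671998], [22.025, 1.9957884587557582]]
w range 1.070387177207754 1.2544709385432964
```

Over the 8.75 s without pictures the mean speed was 1.24 rad/s and the modelled range was 1.07 to 1.25, so the spin phase is done. Next I slow down towards the next pass, at 25.133 rad.

```bash
python3 - <<'E'
from p import *
plan([.25]*4+[.24,.23,.22,.21,.20,.19]); plan([.18]*8,dt0=1.25)
T,W,TH=sim(np.array([.0241,.0299]),24.3); print(W[-1],TH[-1],8*np.pi)
E
```

```text
t 22.075 phi end 36.88
[-1, 0, -0.04, 0.43, 0, -1, 0, 0.02, 0.86, 0, -1, 0, 0.19, 1.26, 0, -1, 0, 0.45, 1.61, 0, -1, 0, 0.78, 1.87, 0, -1, 0, 1.14, 2.04, 0, -1, 0, 1.51, 2.12, 0, -1, 0, 1.88, 2.12, 0, -1, 0, 2.22, 2.05, 0, -1, 0, 2.52, 1.92, 0]
t 23.325 phi end 38.32
[-1, 0, 0.26, -0.17, 0, -1, 0, 0.48, -0.38, 0, -1, 0, 0.67, -0.64, 0, -1, 0, 0.8, -0.92, 0, -1, 0, 0.89, -1.22, 0, -1, 0, 0.92, -1.53, 0, -1, 0, 0.89, -1.84, 0, -1, 0, 0.8, -2.14, 0]
0.6794030494471017 22.998245125837663 25.132741228718345
```

Request:
apply_moves(
  targets=[-1, 0, -0.04, 0.43, 0, -1, 0, 0.02, 0.86, 0, -1, 0, 0.19, 1.26, 0, -1, 0, 0.45, 1.61, 0, -1, 0, 0.78, 1.87, 0, -1, 0, 1.14, 2.04, 0, -1, 0, 1.51, 2.12, 0, -1, 0, 1.88, 2.12, 0, -1, 0, 2.22, 2.05, 0, -1, 0, 2.52, 1.92, 0],
)

```text
clock: 23.32
tcp_pos: [0.6083, 0.0531, 0.217]
tool_rot: [1.018, 1.32, -1.014]
contact_force: [-4.2, 2.6, 9.6]
opening: 0.029
```

Request:
apply_moves(
  targets=[-1, 0, 0.26, -0.17, 0, -1, 0, 0.48, -0.38, 0, -1, 0, 0.67, -0.64, 0, -1, 0, 0.8, -0.92, 0, -1, 0, 0.89, -1.22, 0, -1, 0, 0.92, -1.53, 0, -1, 0, 0.89, -1.84, 0, -1, 0, 0.8, -2.14, 0],
)

```text
clock: 24.32
tcp_pos: [0.6164, 0.1423, 0.2171]
tool_rot: [1.015, 1.318, -1.017]
contact_force: [-4.8, -2.8, 8.2]
opening: 0.0295
```

```bash
python3 - <<'E'
from p import *
observe(); p=fit(); t=ctrl.get_state()["clock"]
for n in range(8,24):
    T,W,TH=sim(p,t+n*.125+2,[[t,[.18]*n]]); print(n,round(TH[-1]-8*np.pi,3),end="; ")
E
```

```text
obs t24.325 th -2.042 n 202 of 268 F [-4.9 -1.2  8.3] z 0.2170 r 0.0702
I 0.0249 tau 0.0298 cost 4.72 now w 0.684 th 23.059 ss crank/row for 1.257: 0.266 res [-0.014 -0.017  0.032  0.034 -0.031]
8 -1.316; 9 -1.238; 10 -1.159; 11 -1.081; 12 -1.002; 13 -0.923; 14 -0.844; 15 -0.765; 16 -0.686; 17 -0.608; 18 -0.529; 19 -0.45; 20 -0.371; 21 -0.292; 22 -0.212; 23 -0.133;
```

```bash
python3 - <<'E'
from p import *
plan([.18]*10); plan([.18]*7,dt0=1.25)
E
```

```text
t 24.375 phi end 40.12
[-1, 0, -0.13, -0.28, 0, -1, 0, -0.32, -0.53, 0, -1, 0, -0.54, -0.75, 0, -1, 0, -0.81, -0.92, 0, -1, 0, -1.09, -1.04, 0, -1, 0, -1.4, -1.11, 0, -1, 0, -1.71, -1.12, 0, -1, 0, -2.02, -1.08, 0, -1, 0, -2.32, -0.98, 0, -1, 0, -2.59, -0.83, 0]
t 25.625 phi end 41.38
[-1, 0, -0.24, 0.2, 0, -1, 0, -0.45, 0.43, 0, -1, 0, -0.6, 0.7, 0, -1, 0, -0.71, 1.0, 0, -1, 0, -0.76, 1.3, 0, -1, 0, -0.76, 1.62, 0, -1, 0, -0.7, 1.92, 0]
```

Request:
apply_moves(
  targets=[-1, 0, -0.13, -0.28, 0, -1, 0, -0.32, -0.53, 0, -1, 0, -0.54, -0.75, 0, -1, 0, -0.81, -0.92, 0, -1, 0, -1.09, -1.04, 0, -1, 0, -1.4, -1.11, 0, -1, 0, -1.71, -1.12, 0, -1, 0, -2.02, -1.08, 0, -1, 0, -2.32, -0.98, 0, -1, 0, -2.59, -0.83, 0],
)

```text
clock: 25.62
tcp_pos: [0.5076, 0.1504, 0.2171]
tool_rot: [1.019, 1.322, -1.012]
contact_force: [-3.6, 3.8, 9.3]
opening: 0.0294
```

Request:
apply_moves(
  targets=[-1, 0, -0.24, 0.2, 0, -1, 0, -0.45, 0.43, 0, -1, 0, -0.6, 0.7, 0, -1, 0, -0.71, 1.0, 0, -1, 0, -0.76, 1.3, 0, -1, 0, -0.76, 1.62, 0, -1, 0, -0.7, 1.92, 0],
)

```text
clock: 26.5
tcp_pos: [0.4993, 0.0655, 0.2171]
tool_rot: [1.013, 1.32, -1.019]
contact_force: [-6.4, -3.0, 11.7]
opening: 0.0292
```

```bash
python3 - <<'E'
from p import *
observe(); p=fit(); t=ctrl.get_state()["clock"]; e=L["obs"][-1][1]; T,W,TH=sim(p,t-.05); off=e-(TH[-1]-8*np.pi); print("off",off)
for n in range(0,10):
    T,W,TH=sim(p,t+n*.125+2,[[t,[.18]*n]]); print(n,round(TH[-1]-8*np.pi+off,3),end="; ")
E
```

```text
obs t26.500 th -0.662 n 164 of 224 F [-5.8 -7.9 11.7] z 0.2170 r 0.0699
I 0.0254 tau 0.0297 cost 6.21 now w 0.633 th 24.434 ss crank/row for 1.257: 0.266 res [-0.02   0.034  0.052 -0.003 -0.037]
off 0.03733497341312031
0 -0.533; 1 -0.46; 2 -0.386; 3 -0.312; 4 -0.236; 5 -0.159; 6 -0.082; 7 -0.004; 8 0.073; 9 0.152;
```

```bash
python3 - <<'E'
from p import *
plan([.18]*6+[0]*4)
E
```

```text
t 26.55 phi end 42.46
[-1, 0, 0.11, 0.29, 0, -1, 0, 0.27, 0.56, 0, -1, 0, 0.48, 0.79, 0, -1, 0, 0.73, 0.98, 0, -1, 0, 1.01, 1.13, 0, -1, 0, 1.3, 1.22, 0, -1, 0, 1.3, 1.22, 0, -1, 0, 1.3, 1.22, 0, -1, 0, 1.3, 1.22, 0, -1, 0, 1.3, 1.22, 0]
```

Request:
apply_moves(
  targets=[-1, 0, 0.11, 0.29, 0, -1, 0, 0.27, 0.56, 0, -1, 0, 0.48, 0.79, 0, -1, 0, 0.73, 0.98, 0, -1, 0, 1.01, 1.13, 0, -1, 0, 1.3, 1.22, 0, -1, 0, 1.3, 1.22, 0, -1, 0, 1.3, 1.22, 0, -1, 0, 1.3, 1.22, 0, -1, 0, 1.3, 1.22, 0],
)

```text
clock: 27.8
tcp_pos: [0.5647, 0.0328, 0.2171]
tool_rot: [1.017, 1.316, -1.014]
contact_force: [-0.2, -1.6, 5.8]
opening: 0.0292
```

```bash
python3 - <<'E'
from p import *
observe(); observe(); p=fit()
f=ctrl.grab_frame("side"); g=ctrl.grab_frame("top")
a=cv2.resize(f["color"][220:384,90:290,::-1],None,fx=2,fy=2); b=cv2.resize(g["color"][110:274,60:260,::-1],None,fx=2,fy=2)
cv2.imwrite("pics/d.png",np.hstack([a,b]))
E
```

```text
obs t27.800 th -0.051 n 166 of 232 F [-0.7 -0.2  5.8] z 0.2171 r 0.069
obs t27.850 th -0.051 n 165 of 229 F [ 0.3 -0.4  6.8] z 0.2171 r 0.069
I 0.0500 tau 0.0157 cost 4820.65 now w 0.462 th 31.852 ss crank/row for 1.257: 0.222 res [-1.685 -0.816 -0.022  0.463  0.487]
```

View pics/d.png

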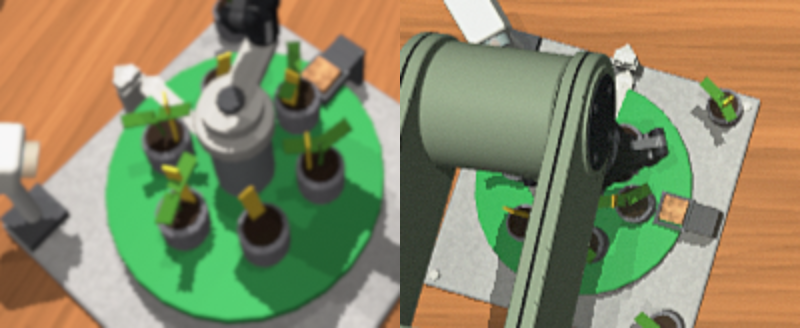

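Left crop: the carousel strip ends next to the fixed pointer, around (130,80)–(165,95). My estimate is -0.05 rad, within the ±0.14 rad tolerance. I'll release, rise straight up and back off so the top camera can check it.

Request:
apply_moves(
  targets=[1, 0, 0, 0, 0, 1, 0, 0, 0, 0, 1, 0, 0, 0, 0, 1, 0, 0, 0, 0, 1, 0, 0, 0, 0, 1, -1, 0, 0, 0, 1, -2.2, 0, 0, 0, 1, -2.2, 0, 0, 0, 1, -2.2, -1, 1, 0, 1, -2.2, -2, 2, 0],
)

```text
clock: 29.25
tcp_pos: [0.5054, -0.065, 0.3016]
tool_rot: [1.014, 1.323, -1.016]
contact_force: [-0.1, -0.2, 0.2]
opening: 0.0854
```

Request:
apply_moves(
  targets=[1, 0, -1, 1.1, 0, 1, 0, -2, 2.2, 0, 1, 0, -3, 3.3, 0, 1, 0, -4, 4.4, 0, 1, 0, -5, 5.5, 0, 1, 0, -5, 5.5, 0, 1, 0, -5, 5.5, 0],
)

```text
clock: 30.12
tcp_pos: [0.3691, -0.3278, 0.3017]
tool_rot: [1.018, 1.322, -1.016]
contact_force: [0.2, 0.0, -0.4]
opening: 0.085
```

```bash
python3 - <<'E'
from p import *
s=ctrl.get_state(); print(s["tcp_pos"],s["opening"],s["contact_force"].round(1))
observe(); car(("top",))
f=ctrl.grab_frame("top"); P,ok=cloud(f); hsv=cv2.cvtColor(f["color"],cv2.COLOR_RGB2HSV)
d=P[...,:2]-AX; r=np.hypot(d[...,0],d[...,1]); a=np.angle(np.exp(1j*(np.arctan2(d[...,1],d[...,0])-YAW)))
for lo,hi in((.08,.10),(.10,.12),(.12,.135),(.135,.15),(.155,.17)):
    m=ok&(r>lo)&(r<hi)&(abs(a)<.5)&(abs(P[...,2]-.071)<.008)&(hsv[...,1]<70); print(lo,m.sum(),np.median(a[m]).round(3) if m.any() else None)
cv2.imwrite("pics/e.png",cv2.resize(f["color"][110:270,60:270,::-1],None,fx=3.5,fy=3.5))
E
```

```text
[ 0.36913401 -0.32781829  0.30171512] 0.08502604002707356 [ 0.2  0.  -0.4]
obs t30.125 th -0.052 n 167 of 230 F [0.4 0.2 0.6] z 0.3020 r 0.469
   top t30.175 th -0.061 n 136 of 151 sd 0.043
0.08 56 -0.053
0.1 57 -0.064
0.12 47 -0.067
0.135 37 -0.064
0.155 72 -0.01
```

View pics/e.png

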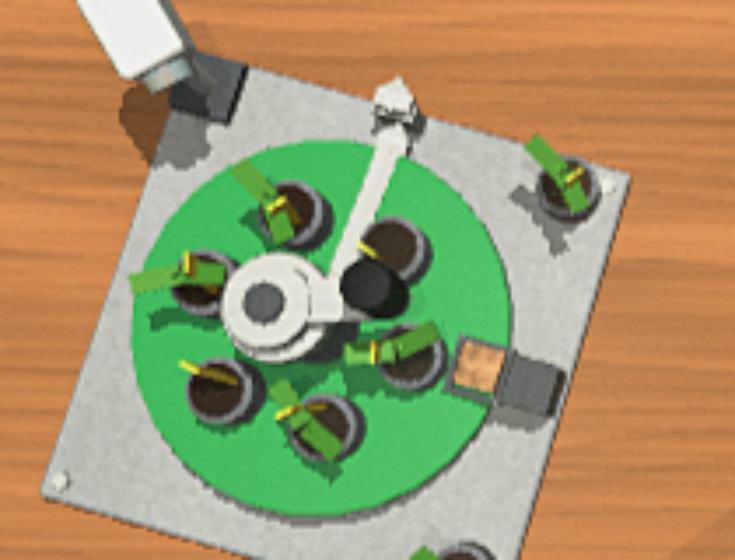

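The top view shows the carousel pointer tip at (400,138) next to the fixed pointer at (395,105), about -0.06 rad off. That puts the tips roughly 11 mm apart. The carousel is still and the arm is clear.

```bash
python3 -c "
from workcell import ctrl
print(ctrl.sign_off())"
```

```text
the job is handed in; nothing more can be done
None
```

I spun the carousel up with the crank, held its speed, stopped it at the fixed pointer, let go of the crank and handed the job in. The sign-off gives no verdict, so what follows is from my own checks.

- **Speed:** Camera angles before and after the final 8.75 s of steady cranking give a mean of 1.24 rad/s, which is 11.9 turns a minute. The speeds within that stretch come from a fitted model, not direct measurement. It put them between 1.07 and 1.25 rad/s, and the lowest value was a brief dip at the start, caused by a camera pause.
- **Limits:** I saw no sign of overspeed or of running backwards.
- **Stop:** The top camera puts the carousel pointer about 0.06 rad short of the fixed pointer and the side camera about 0.05 rad short. The tips are therefore roughly 11 mm apart, inside the 22 mm allowed. The angle read the same before and after I released the crank, so the carousel was standing still.
- **Clear of everything:** The gripper is open and about 0.47 m from the axis, with contact force near zero. I planned the arm's path to stay clear of the jar and glass. I did not measure the bystanders again at the end; the two loose pots looked unmoved as far as the last picture shows them.
- **Failed check:** The last model fit, done after the carousel had stopped, did not converge. I ignored it and relied on the direct angle readings.

The clock stood at about 30 s of the 64 s allowed when I handed in.

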